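Load the glaze-test rings on the firing rod

TASK

Load the firing rack: thread the large standing test ring onto the horizontal rod first, then the small ring, so that the large one is nearer the post and both hang from the rod. Then close the rod's free end with the square stopper block, its socket well over the rod end, and leave all three hanging there at rest.

Things in the scene. Friction and masses are not known exactly. Their poses are not given: they have to be found in the camera images.
- big_ring: Large test ring: buff bisque disc 96 mm across, 24 mm thick, standing on edge; 30 mm through hole in its middle; flat foot 60 x 36 x 10 mm. Origin: hole centre, mid-thickness, 50 mm above the table (top at 98 mm). y: hole axis, level; z up. Flat parallel faces 24 mm apart, to pinch across y on the solid rim above the hole (33 mm high). Either face may go on first. About 0.3 kg.
- small_ring: Small test ring: same make, 72 mm across, 24 mm thick, 30 mm through hole, foot 50 x 36 x 10 mm. Origin: hole centre, mid-thickness, 38 mm above the table (top at 74 mm). y: hole axis, level; z up. Solid rim above the hole 21 mm high. About 0.17 kg. A bystander tile of the same size has no hole.
- stopper: Pale fireclay block 64 (x) x 40 (y) x 72 mm (z), upright, with a round blind socket 30 mm across, 32 mm deep in the middle of its +y face (roughly towards the rack). Origin: block centre on the socket axis, 36 mm above the table; y points out of the mouth, 20 mm from the origin. Pinch across y at the top. About 0.25 kg. A bystander block has no socket.
- rod_tip (a point): Free end of the rack's rod, on its axis, 180 mm above the table. Fixed level steel rod, 10 mm diameter; from the tip it runs 220 mm along this frame's +y to the post (44 mm square, top 12 mm above the rod axis; foot 160 x 100 mm). z up. Parts hang loosely with hole centre 10 mm below the rod axis and stay where let go along it.
Not all that is in view belongs to the job. Leave any orange or pink look-alike of the big_ring alone.

How it is judged (in metres and radians):
On the way, in this order (a step that is already met when the one before it is completed fails the run):
1. the large ring is threaded on the rod (y of big_ring in the frame of rod_tip between 0.014 and 0.212 m and x of big_ring in the frame of rod_tip between -0.018 and 0.018 m and z of big_ring in the frame of rod_tip between -0.02 and 0.014 m and angle between the y axis of big_ring and the y axis of rod_tip, either way round below 0.4 rad), for 0.2 s.
2. the small ring is threaded on the rod too, on the free-end side of the large one (all of step 1 and y of small_ring in the frame of rod_tip between 0.014 and 0.212 m and x of small_ring in the frame of rod_tip between -0.018 and 0.018 m and z of small_ring in the frame of rod_tip between -0.02 and 0.014 m and angle between the y axis of small_ring and the y axis of rod_tip, either way round below 0.4 rad and ((y of rod_tip in the frame of big_ring below 0 m and y of small_ring in the frame of big_ring below -0.015 m) or (y of rod_tip in the frame of big_ring above 0 m and y of small_ring in the frame of big_ring above 0.015 m))), for 0.2 s.
3. the stopper's socket is over the rod's free end, outside both rings (all of step 2 and y of stopper in the frame of rod_tip between -0.004 and 0.02 m and x of stopper in the frame of rod_tip between -0.018 and 0.018 m and z of stopper in the frame of rod_tip between -0.02 and 0.014 m and angle between the y axis of stopper and the y axis of rod_tip, either way round below 0.35 rad), for 0.2 s.
At the end, for the whole second after the job is handed in: Both rings on the rod (at least 14 mm inside the tip, within 0.4 rad of square), the large one nearer the post (centres 15 mm or more apart); stopper with at least 16 mm of rod in its socket, within 0.35 rad; all released and at rest (all of step 3 and linear speed of each of big_ring, small_ring, stopper below 0.05 m/s and contact force between the fingers and big_ring below 0.2 N and contact force between the fingers and small_ring below 0.2 N and contact force between the fingers and stopper below 0.2 N); the robot touches nothing.
It also fails if it takes over 72 s, if anything falls off the work surface, if the arm or the gripper's body presses on something with over 40 N, if the wrist force passes 120 N, or if a joint passes its speed limit or range.

ROBOT

A 6-joint arm with a two-finger parallel gripper is mounted at the origin on the work surface. World frame = base frame: x ahead of the robot, y to its left, z up, the work surface at z = 0. Lengths are in mm, angles in rad, forces in N, time in s.
With the tool pointing down it reaches from about 275 to 1000 mm from the base axis. Payload 8.4 kg.
Tool frame: the origin (TCP) lies midway between the tips of the shut fingers; the grasp point (between the pads) lies 19 mm behind it; z points along the fingers, y is the line along which they close (so a half turn about z gives the same grasp; the last joint's range is limited). The gripper opens to 85 mm and grips with 20 to 120 N. Pads are 22 mm wide; open, the fingers measure 114 mm over their backs; the gripper's body (76 mm by 85 mm) begins 54 mm behind the grasp point. The pads swing forward as they close: fully open they stand 13 mm farther back than shut.
Start: joints at [-1.146, 0.353, 1.633, -0, 1.155, -0.002], TCP at [258.724, -568.937, 231.281] pointing down, gripper open.
Joint ranges: [-2.63, 2.63], [-0.92, 2.1], [0.06, 2.66], [-1.3, 4.44], [0, 2.69], [-3.02, 3.02]. Speed limits (rad/s): [2.22, 2.22, 2.79, 3.14, 3.14, 3.14].

INTERFACE

Orientations are given as a unit quaternion [w, x, y, z].
In Python, from rig import manip, cams, job, trace gives the robot as it stands. Calls block until the motion is done:
- manip.reach(position, orientation): joint-space move of the TCP to a pose.
- manip.servo_line(position, ori=None, feed=150): straight line of the TCP; ori=None keeps the orientation; feed is the mean speed in mm/s.
- manip.move_j(angles): joint-space move.
- manip.grip(opening, grip_force=None): opening from 0.0 (shut) to 1.0 (fully open); grip_force is the grip in N (None keeps the last); returns when the fingers have stopped.
- manip.wait(seconds).
- manip.solve_ik(position, orientation): joint angles nearest the present ones, or None.
- cams.camera(name): name is "scene" or "side" or "wrist"; returns a dict with "pixels" (480x640x3 uint8, blue, green, red), "fx", "fy", "cx", "cy" (pixels), "dist" ([k1, k2, p1, p2, k3] as OpenCV has them; the pictures are not rectified), "xyz" and "orientation" of the camera in the world; the wrist camera has in their place "mount" (4x4, takes a point from camera to tool coordinates, whose origin is the TCP and whose axes are the flange's). Camera axes: x right, y down, z forward; pixel columns grow to the right and rows downward; lengths in mm; the calibration is good to about 2 mm. A picture is of the moment at which its call begins: read the wrist's pose just before it. There is no depth.
A pose or a line that the arm cannot do raises manip.PlanningError and nothing moves.
- job.finish_job(): hands the job in; it is judged then, once.
Trained networks look in a picture, given as the dict that the camera call returned (one of the last four; its "shot" number tells which), for a name from the list of things; names that differ only in an ending like _2 or _b are one class to them, and where a whole thing is asked for, a point or a joint stands for the part that bears it (a point fixed in the world has none). Each returns a list of dicts, best first, with "conf" (0 to 1); they miss things now and then, are a little off and sometimes report something else, mostly with a low value. They report only what shows in the picture. A call takes as long as a camera call. They do not tell look-alikes from the thing itself.
- trace(picture, target): "mask" (480x640 bool, what is visible of it) and "box" ([left, top, right, bottom] in pixels, round what is visible of it).
Readings, each from a call of its own:
- manip.get_clock(): time.
- manip.get_joint_positions(): joint angles.
- manip.get_qvel(): joint speeds.
- manip.get_tau(): joint torques, N m.
- manip.get_position(): TCP position.
- manip.get_tool_rot(): TCP orientation.
- manip.get_wrist_force(): force on the tool from outside, world axes, zero at the start.
- manip.get_moment(): the same for the moment, N m.
- manip.get_width(): opening from 0.0 (shut) to 1.0 (fully open).
- manip.get_gripper_force(): force on a finger pad.
Only numpy, scipy, OpenCV 4.12 (cv2) and the standard library are available. Lean on these libraries where they do the work, as an engineer would, in place of code of your own. Each camera call takes 0.05 s, during which the arm holds its last target. There are 200 camera calls.

## Working session

There is one attempt and no reset: what is moved stays moved. The work goes in short steps, each a Python script; the robot and the scene stay as the last script left them, time stands still between calls to the robot, and variables do not carry over. Pictures are saved under pics/ and viewed, at most 10 in all, crops included, and the job is handed in when it is done.

```bash
ls; mkdir -p pics; cat > h.py <<'E'
import numpy as np, cv2
from rig import manip, cams, job, trace
from scipy.spatial.transform import Rotation as R
def q2R(q): return R.from_quat([q[1],q[2],q[3],q[0]]).as_matrix()
def R2q(M): x,y,z,w=R.from_matrix(M).as_quat(); return [w,x,y,z]
def shot(n):
    p=manip.get_position();q=manip.get_tool_rot()
    d=cams.camera(n)
    if n=="wrist":
        T=np.eye(4);T[:3,:3]=q2R(q);T[:3,3]=p
        W=T@np.array(d["mount"])
    else:
        W=np.eye(4);W[:3,:3]=q2R(d["orientation"]);W[:3,3]=d["xyz"]
    d["W"]=W
    d["K"]=np.array([[d["fx"],0,d["cx"]],[0,d["fy"],d["cy"]],[0,0,1.]])
    return d
def rays(d,uv):
    u=cv2.undistortPoints(np.array(uv,float).reshape(-1,1,2),d["K"],np.array(d["dist"],float)).reshape(-1,2)
    v=np.c_[u,np.ones(len(u))]@d["W"][:3,:3].T
    return d["W"][:3,3],v/np.linalg.norm(v,axis=1)[:,None]
def onz(d,uv,z):
    o,v=rays(d,uv); return o+v*((z-o[2])/v[:,2])[:,None]
def proj(d,P):
    W=np.linalg.inv(d["W"]); r=cv2.Rodrigues(W[:3,:3])[0]
    return cv2.projectPoints(np.array(P,float).reshape(-1,1,3),r,W[:3,3],d["K"],np.array(d["dist"],float))[0].reshape(-1,2)
def tri(obs):
    A=np.zeros((3,3));b=np.zeros(3)
    for d,uv in obs:
        o,v=rays(d,[uv]);M=np.eye(3)-np.outer(v[0],v[0]);A+=M;b+=M@o
    return np.linalg.solve(A,b)
def down(yaw): # tool z down, tool y axis at yaw (world) 
    y=np.array([np.cos(yaw),np.sin(yaw),0]);z=np.array([0,0,-1.]);x=np.cross(y,z)
    return R2q(np.c_[x,y,z])
E
python3 - <<'E'
from h import *
for n in ["scene","side"]:
    d=shot(n); cv2.imwrite(f"pics/{n}0.png",d["pixels"])
    print(n,np.round(d["W"],2).tolist(),d["fx"])
    for t in ["big_ring","small_ring","stopper","rod_tip"]:
        try:
            for r in trace(d,t): print(t,round(r["conf"],2),np.round(r["box"]))
        except Exception as e: print(t,e)
print(manip.get_clock(),R.from_matrix(q2R(manip.get_tool_rot())).as_matrix().round(2))
E
```

```text
pics
scene [[-0.14, 0.56, -0.82, 1259.73], [0.99, 0.1, -0.11, 2.38], [0.02, -0.82, -0.57, 738.19], [0.0, 0.0, 0.0, 1.0]] 573.6370392003832
big_ring 0.95 [215. 205. 249. 251.]
big_ring 0.87 [230. 238. 250. 287.]
big_ring 0.82 [354. 257. 387. 308.]
big_ring 0.79 [201. 332. 240. 395.]
big_ring 0.7 [421. 279. 596. 412.]
small_ring 0.9 [332. 314. 359. 359.]
stopper 0.62 [225. 278. 264. 331.]
rod_tip 0.85 [421. 279. 594. 410.]
rod_tip 0.2 [333. 316. 357. 360.]
side [[0.88, 0.27, -0.38, 867.38], [0.47, -0.51, 0.72, -960.31], [-0.0, -0.82, -0.58, 817.85], [0.0, 0.0, 0.0, 1.0]] 569.4519136876729
big_ring 0.84 [364. 312. 409. 372.]
big_ring 0.74 [299. 218. 341. 257.]
big_ring 0.59 [165. 275. 203. 324.]
big_ring 0.56 [226. 284. 272. 331.]
small_ring 0.79 [354. 252. 390. 286.]
stopper 0.73 [294. 293. 326. 342.]
rod_tip 0.62 [390. 137. 456. 220.]
0.5 [[ 0.91  0.41 -0.  ]
 [ 0.41 -0.91  0.  ]
 [ 0.   -0.   -1.  ]]
```

```bash
python3 - <<'E'
import cv2,numpy as np
a=cv2.imread("pics/scene0.png");b=cv2.imread("pics/side0.png")
print(a.shape,b.shape)
E
```

```text
(480, 640, 3) (480, 640, 3)
```

View pics/scene0.png

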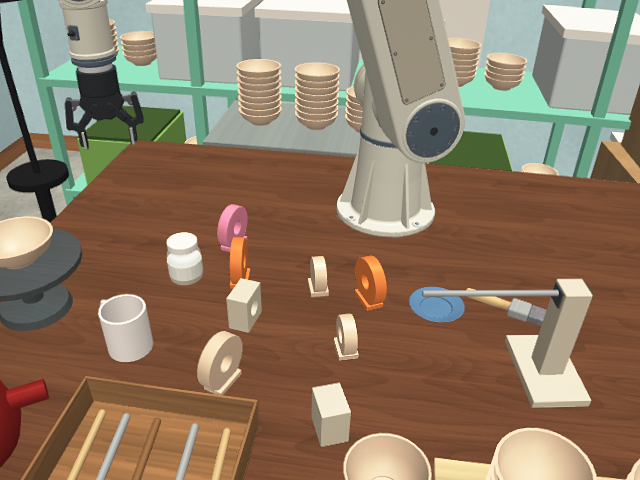

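View pics/side0.png

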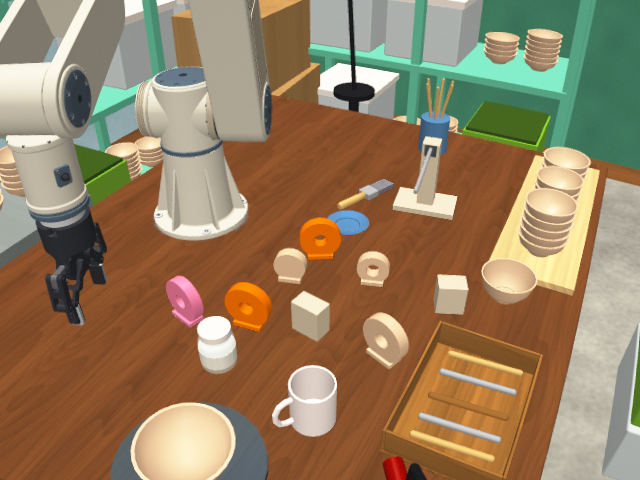

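The scene view shows the buff big ring at (220,363), the holed small ring at (347,337), and two blocks at (244,305) and (331,414). The rod tip is at about (424,293) and the post top at (573,290). In the side view the big ring is at (385,338), the small ring at (373,268) and the solid tile at (290,265). I'll zoom in on the blocks and the rod.

```bash
python3 - <<'E'
from h import *
a=cv2.imread("pics/scene0.png");b=cv2.imread("pics/side0.png")
c1=a[270:450,190:390];c2=a[260:410,410:610];c3=b[120:220,380:480]
o=np.zeros((600,800,3),np.uint8)
o[:360,:400]=cv2.resize(c1,(400,360),interpolation=2);o[:300,400:]=cv2.resize(c2,(400,300),interpolation=2)
o[300:600,400:700]=cv2.resize(c3,(300,300),interpolation=2)
cv2.imwrite("pics/crop0.png",o)
ds,dd=shot("scene"),shot("side")
def T(n,s,t): 
    p=tri([(ds,s),(dd,t)]);print(n,p.round(1),(proj(ds,[p])[0]-s).round(1),(proj(dd,[p])[0]-t).round(1))
T("big",(224,364),(387,339));T("small",(348.5,335),(374,268))
T("blockA",(244,305),(310,316));T("blockB",(331,414),(451,294))
T("tip",(424,293),(417,190));T("rodend",(557,293),(433,152))
E
```

```text
big [ 623.1 -236.9   42.3] [-0.7  1.2] [-0.6 -1. ]
small [511.6 -42.2  34.3] [-0.7  1.5] [-0.6 -1.2]
blockA [ 462.7 -244.2   35.8] [-0.3  0.5] [-0.3 -0.5]
blockB [690.5 -49.8  35.5] [-0.7  1.3] [-0.6 -0.9]
tip [556.   72.8 183.6] [-0.3  0.7] [-0.2 -0.5]
rodend [522.2 280.7 179.1] [-1.5  3.5] [-0.7 -2.3]
```

View pics/crop0.png

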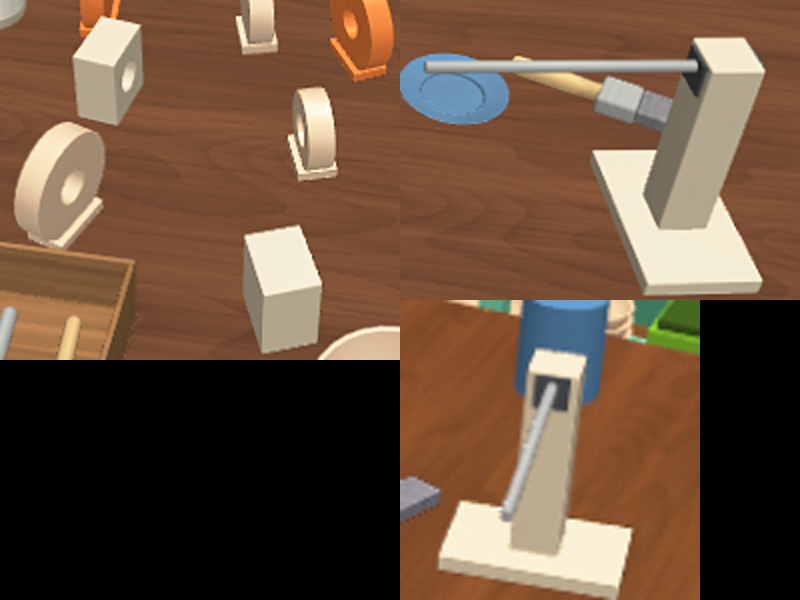

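Block A at (244,305) in the scene view shows the round socket, and block B is plain. The rod runs from about (556,73) to (522,281). Next I'll take wrist views and fit the model poses to the masks over several views.

```bash
cat >> h.py <<'E'
from scipy.optimize import minimize
def parts(name):
    a=np.linspace(0,2*np.pi,48)
    def disc(r,h): return [np.c_[r*np.cos(a),np.full(48,s*h),r*np.sin(a)] for s in(-1,1)]
    def box(x0,y0,z0,z1): return np.array([[i*x0,j*y0,k] for i in(-1,1) for j in(-1,1) for k in(z0,z1)])
    if name=="stopper": return [box(32,20,-36,36)]
    r,z,f=(48,50,30) if name=="big_ring" else (36,38,25)
    return [np.vstack(disc(r,12)),box(f,18,-z,-z+10)]
def hole(name): 
    a=np.linspace(0,2*np.pi,32);return [np.c_[15*np.cos(a),np.full(32,s*12.),15*np.sin(a)] for s in(-1,1)]
S=4
def render(d,name,p):
    Rz=R.from_euler("z",p[3]).as_matrix();m=np.zeros((480*S//2,640*S//2),np.uint8);k=S//2
    pr=lambda P:np.round(proj(d,P@Rz.T+p[:3])*k).astype(np.int32)
    for P in parts(name): cv2.fillConvexPoly(m,cv2.convexHull(pr(P)),1)
    if name!="stopper":
        h=[]
        for P in hole(name):
            t=np.zeros_like(m);cv2.fillConvexPoly(t,pr(P),1);h.append(t)
        m[(h[0]&h[1])>0]=0
    return cv2.resize(m.astype(np.float32),(640,480),interpolation=cv2.INTER_AREA)
def fit(name,views,p0):
    def c(p): 
        e=0
        for d,m in views:
            r=render(d,name,p); e+=1-np.minimum(r,m).sum()/np.maximum(r,m).sum()
        return e/len(views)
    best=None
    for y in np.arange(0,np.pi,np.pi/6):
        v=np.r_[p0,y];
        o=minimize(c,v,method="Nelder-Mead",options=dict(maxfev=60,initial_simplex=np.vstack([v]+[v+q for q in np.diag([12,12,6,.25])])))
        if best is None or o.fun<best.fun: best=o
    v=best.x
    return minimize(c,v,method="Nelder-Mead",options=dict(maxfev=200,xatol=.1,fatol=1e-5,initial_simplex=np.vstack([v]+[v+q for q in np.diag([4,4,4,.1])])))
def pick(d,name,p):
    """mask of the detection nearest the projection of p"""
    u=proj(d,[p])[0];b=None
    for r in trace(d,name):
        x=r["box"];e=np.hypot((x[0]+x[2])/2-u[0],(x[1]+x[3])/2-u[1])
        if r["conf"]>.3 and e<60 and (b is None or e<b[0]): b=(e,r["mask"].astype(np.float32))
    return None if b is None else b[1]
E
python3 - <<'E'
from h import *
P0={"big_ring":[623,-237,48],"small_ring":[512,-42,38],"stopper":[463,-244,36]}
V={k:[] for k in P0}
def look(n,keep=False):
    d=shot(n)
    for k in P0:
        u=proj(d,[P0[k]])[0]
        if not(20<u[0]<620 and 20<u[1]<460): continue
        m=pick(d,k,P0[k])
        if m is not None:
            ys,xs=np.where(m>0)
            if xs.min()>1 and xs.max()<638 and ys.min()>1 and ys.max()<478: V[k].append((d,m))
    return d
look("scene");look("side")
for i,p in enumerate([(480,-200,330),(590,-130,330)]):
    manip.reach(p,down(np.pi/2)); d=look("wrist")
    cv2.imwrite(f"pics/w{i}.png",d["pixels"])
for k in P0:
    o=fit(k,V[k],P0[k]); print(k,len(V[k]),o.x.round(3),round(o.fun,3))
print(np.array(d["mount"]).round(2).tolist(),d["fx"],manip.get_clock())
E
```

```text
big_ring 4 [ 6.22515e+02 -2.41399e+02  4.86150e+01 -3.33000e-01] 0.076
small_ring 4 [ 5.11422e+02 -4.43650e+01  3.58170e+01  3.35000e-01] 0.078
stopper 3 [ 4.62946e+02 -2.42810e+02  3.45550e+01 -1.31000e-01] 0.059
[[0.0, -0.96, -0.29, 74.01], [1.0, 0.0, -0.0, 0.54], [0.0, -0.29, 0.96, -142.26], [0.0, 0.0, 0.0, 1.0]] 430.4692411278103 3.7
```

View pics/w0.png

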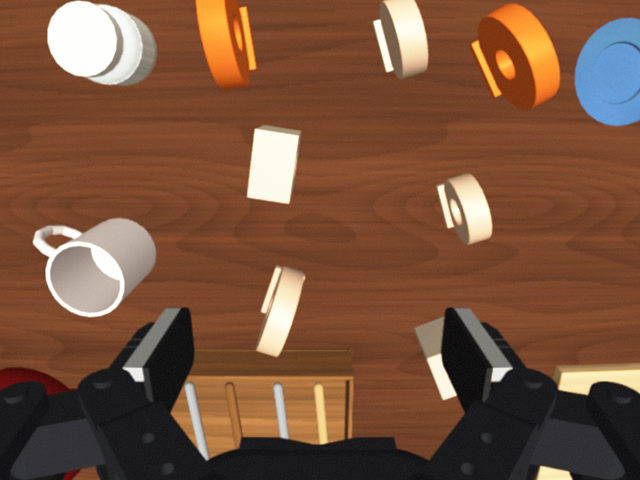

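The wrist picture matches the fits: the stopper is at (273,163), the small ring at (467,208) and the big ring at (280,310), beside the tray wall. The rack gets the same treatment.

```bash
cat >> h.py <<'E'
_old=parts
def parts(name):
    if name!="rod_tip": return _old(name)
    b=lambda x0,y0,y1,z0,z1: np.array([[i*x0,j,k] for i in(-1,1) for j in(y0,y1) for k in(z0,z1)],float)
    a=np.linspace(0,2*np.pi,16)
    rod=np.vstack([np.c_[5*np.cos(a),np.full(16,y),5*np.sin(a)] for y in (0.,222.)])
    return [rod,b(22,220,264,-180,12),b(80,192,292,-180,-168)]
_h=hole
def hole(n): return [np.zeros((3,3))]*2 if n=="rod_tip" else _h(n)
E
python3 - <<'E'
from h import *
p0=np.array([556,73,180.]);V=[];D=[]
def look(n):
    d=shot(n);D.append(d);m=pick(d,"rod_tip",[535,200,100])
    if m is not None: V.append((d,m))
    print(n,m is not None and m.sum())
look("scene");look("side")
for p in [(420,130,420),(440,230,420)]:
    manip.reach(p,down(np.pi/2)); look("wrist")
def c(p):
    return np.mean([1-np.minimum(r,m).sum()/np.maximum(r,m).sum() for d,m in V for r in [render(d,"rod_tip",p)]])
v=np.r_[p0,.16]
for s in (1,.3):
    o=minimize(c,v,method="Nelder-Mead",options=dict(maxfev=200,initial_simplex=np.vstack([v]+[v+q*s for q in np.diag([12,12,6,.15])])));v=o.x
print(v.round(3),o.fun,manip.get_clock())
ims=[]
for d in D[2:]:
    im=d["pixels"].copy();u=proj(d,[v[:3],v[:3]+222*np.array([-np.sin(v[3]),np.cos(v[3]),0])])
    for q in u: cv2.circle(im,tuple(int(t) for t in q.round()),6,(0,0,255),1)
    ims.append(im)
im=D[1]["pixels"];ims.append(im);
cv2.imwrite("pics/rod.png",cv2.resize(np.hstack(ims[:2]),(800,300)))
E
```

```text
scene 7583.0
side 2488.0
wrist 13560.0
wrist 11915.0
[5.52768e+02 7.16840e+01 1.80403e+02 1.74000e-01] 0.058172792196273804 5.8167
```

View pics/rod.png

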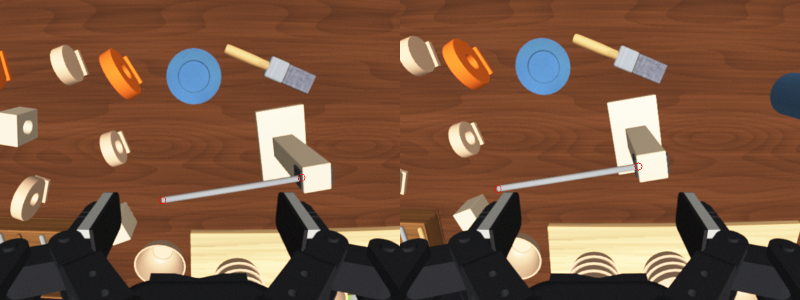

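The fit lands on the rod tip (163,199) and root (302,178), so the rod pose is good. Now I'll pick the big ring and go to the pre-thread pose.

```bash
cat >> h.py <<'E'
TIP=np.array([552.8,71.7,180.4]);RY=.174;AX=np.array([-np.sin(RY),np.cos(RY),0])
OBJ={"big_ring":([622.5,-241.4],-.333,50,20),"small_ring":([511.4,-44.4],.335,38,16),"stopper":([462.9,-242.8],-.131,36,16)}
def st(s): print(s,"t",round(manip.get_clock(),2),"w",round(manip.get_width(),3),"F",np.round(manip.get_wrist_force(),1),"p",np.round(manip.get_position(),1),"j6",round(manip.get_joint_positions()[5],2))
def rodpose(y,off,z=0): return TIP+AX*y+[0,0,off+z]
def pickup(n,opening):
    xy,yw,zc,off=OBJ[n]
    manip.grip(opening,60)
    manip.reach([*xy,zc+off+90],down(yw+np.pi/2))
    manip.servo_line([*xy,zc+off],feed=120)
    st("down");manip.grip(0.0,60);st("grip")
    manip.servo_line([*xy,zc+off+140],feed=200);st("up")
    manip.reach(rodpose(-75,off),down(RY+np.pi/2));st("pre")
E
python3 - <<'E'
from h import *
for n,(xy,yw,zc,off) in OBJ.items():
    print(n,manip.solve_ik([*xy,zc+off],down(yw+np.pi/2)),manip.solve_ik(rodpose(-75,off),down(RY+np.pi/2)),manip.solve_ik(rodpose(155,off),down(RY+np.pi/2)))
pickup("big_ring",.7)
a=shot("scene")["pixels"];b=shot("side")["pixels"]
cv2.imwrite("pics/pre.png",np.hstack([cv2.resize(a[150:400,260:560],(400,333)),cv2.resize(b[100:350,260:560],(400,333))]))
E
```

```text
big_ring [-3.72184045e-01  5.91310729e-01  1.64987236e+00 -4.44089210e-16
  9.00409561e-01 -1.60998037e+00] [-6.48213829e-03  2.93959907e-01  1.79248110e+00 -4.44089210e-16
  1.05515165e+00 -1.75127847e+00] [ 4.00573686e-01  3.03026396e-01  1.77964422e+00 -4.44089210e-16
  1.05892204e+00 -1.34422264e+00]
small_ring [-8.95254653e-02  4.29646998e-01  2.00474614e+00 -4.44089210e-16
  7.07199514e-01 -1.99532179e+00] [-6.48213829e-03  2.98407366e-01  1.79619051e+00 -4.44089210e-16
  1.04699478e+00 -1.75127847e+00] [ 4.00573686e-01  3.07431270e-01  1.78333708e+00 -4.44089210e-16
  1.05082430e+00 -1.34422264e+00]
stopper [-4.85939770e-01  4.43822365e-01  1.98550728e+00 -4.44089210e-16
  7.12263008e-01 -1.92573610e+00] [-6.48213829e-03  2.98407366e-01  1.79619051e+00 -4.44089210e-16
  1.04699478e+00 -1.75127847e+00] [ 4.00573686e-01  3.07431270e-01  1.78333708e+00 -4.44089210e-16
  1.05082430e+00 -1.34422264e+00]
down t 9.14 w 0.697 F [-0.   0.5  0.2] p [ 623.1 -241.6   70.7] j6 -1.61
grip t 9.56 w 0.271 F [-1.3 -0.3  6. ] p [ 623.  -241.7   70.9] j6 -1.61
up t 10.41 w 0.27 F [ 0.8  0.2 -3.2] p [ 621.5 -241.   208.3] j6 -1.61
pre t 11.38 w 0.269 F [ 0.2 -0.4 -2.8] p [566.4  -3.  200.3] j6 -1.75
```

View pics/pre.png

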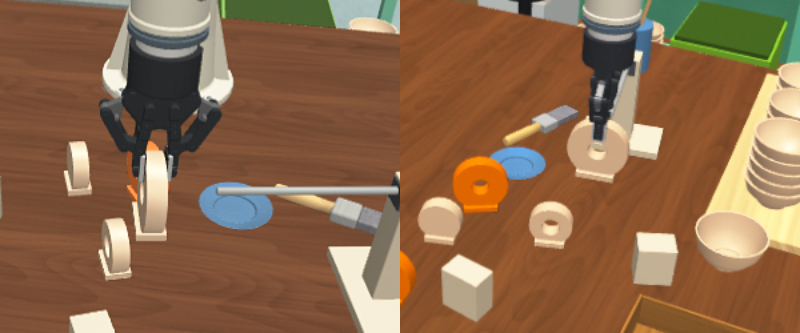

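The big ring is held square and upright, at (152,195) in the left view, level with the rod. I'll thread it.

```bash
cat >> h.py <<'E'
def hang(n,y,opening,low=8):
    off=OBJ[n][3]
    manip.servo_line(rodpose(-5,off),feed=100);st("tip")
    manip.servo_line(rodpose(y,off),feed=100);st("in")
    manip.servo_line(rodpose(y,off,-low),feed=40);st("low")
    manip.grip(opening,60);st("open")
    manip.servo_line(rodpose(y,off,80),feed=120);st("off")
def check(n,y):
    V=[]
    for c in("scene","side"):
        d=shot(c);p=rodpose(y,0,-10);m=pick(d,n,p)
        if m is not None: V.append((d,m))
    o=fit(n,V,p);q=o.x[:3]-TIP;X=np.array([AX[1],-AX[0],0])
    print(n,len(V),"rod frame x,y,z",(q@X).round(1),(q@AX).round(1),q[2].round(1),"yaw err",(o.x[3]-RY).round(3),"cost",o.fun.round(3))
E
python3 - <<'E'
from h import *
hang("big_ring",150,.55)
check("big_ring",150)
E
```

```text
tip t 12.32 w 0.267 F [ 0.1  0.4 -3.2] p [553.7  66.6 200.4] j6 -1.63
in t 14.03 w 0.266 F [ 0.1  0.9 -2.5] p [526.9 218.9 200.4] j6 -1.35
low t 14.38 w 0.267 F [-0.5  0.6 -3.4] p [526.6 219.2 191.9] j6 -1.35
open t 14.73 w 0.552 F [ 0.9  0.4 -0.1] p [527.1 219.6 192.8] j6 -1.35
off t 15.62 w 0.55 F [ 0.2 -0.3  0.6] p [526.4 219.3 279.6] j6 -1.35
big_ring 2 rod frame x,y,z -0.1 150.1 -11.9 yaw err -0.029 cost 0.107
```

```bash
python3 - <<'E'
from h import *
manip.reach(rodpose(-60,100),down(RY+np.pi/2))
pickup("small_ring",.7)
hang("small_ring",85,.5,7)
check("small_ring",85);check("big_ring",150)
E
```

```text
down t 18.52 w 0.701 F [-0.   0.8  0.3] p [512.2 -44.3  54.7] j6 -2.0
grip t 18.95 w 0.265 F [-0.5  0.4  6.4] p [512.1 -44.5  54.9] j6 -2.0
up t 19.8 w 0.266 F [ 0.   0.9 -1.2] p [510.5 -44.3 193. ] j6 -2.0
pre t 20.18 w 0.264 F [-0.3 -0.4 -1.9] p [565.3  -1.5 194.4] j6 -1.75
tip t 21.03 w 0.266 F [ 0.5 -0.9 -2.2] p [553.7  66.5 196.4] j6 -1.63
in t 22.08 w 0.265 F [-0.2  0.1 -0.6] p [538.2 155.  196.4] j6 -1.47
low t 22.41 w 0.267 F [-0.   0.8 -0.7] p [537.9 155.  188.9] j6 -1.47
open t 22.74 w 0.504 F [-0.9 -0.6 -0.2] p [538.3 155.5 189.7] j6 -1.47
off t 23.62 w 0.502 F [ 0.6  0.3 -1.1] p [537.6 155.3 275.7] j6 -1.47
small_ring 2 rod frame x,y,z -1.3 84.1 -12.1 yaw err -0.042 cost 0.126
big_ring 2 rod frame x,y,z -0.3 149.2 -10.9 yaw err -0.033 cost 0.264
```

```bash
python3 - <<'E'
from h import *
manip.reach(rodpose(-60,100),down(RY+np.pi/2))
pickup("stopper",.9)
hang("stopper",8,.72,7)
check("stopper",8);check("small_ring",85)
a=shot("scene")["pixels"];b=shot("side")["pixels"]
cv2.imwrite("pics/end.png",np.hstack([cv2.resize(a[200:450,360:620],(400,385)),cv2.resize(b[100:250,330:490],(400,385))]))
E
```

```text
down t 27.16 w 0.899 F [0.4 0.4 0.4] p [ 463.5 -242.9   52.6] j6 -1.93
grip t 27.59 w 0.453 F [-1.6  1.4  8.3] p [ 463.3 -243.    52.9] j6 -1.93
up t 28.44 w 0.453 F [-0.7  0.1 -3. ] p [ 462.1 -242.4  190.9] j6 -1.93
pre t 29.47 w 0.456 F [-0.9  0.1 -2.7] p [565.2  -3.  195.8] j6 -1.75
tip t 30.32 w 0.449 F [ 0.1 -0.4 -1.4] p [553.7  66.6 196.4] j6 -1.63
in t 30.6 w 0.455 F [ 0.1 -1.  -2.9] p [551.4  79.6 196.4] j6 -1.6
low t 30.93 w 0.454 F [-0.5  0.2 -2.7] p [551.1  79.3 188.9] j6 -1.6
open t 31.27 w 0.718 F [ 0.4  0.1 -0.6] p [551.7  79.6 189.7] j6 -1.6
off t 32.15 w 0.716 F [-0.1  0.4 -0.4] p [551.   79.5 275.7] j6 -1.6
stopper 2 rod frame x,y,z -0.2 7.9 -11.6 yaw err -0.01 cost 0.058
small_ring 2 rod frame x,y,z -0.6 83.6 -10.5 yaw err -0.032 cost 0.332
```

View pics/end.png

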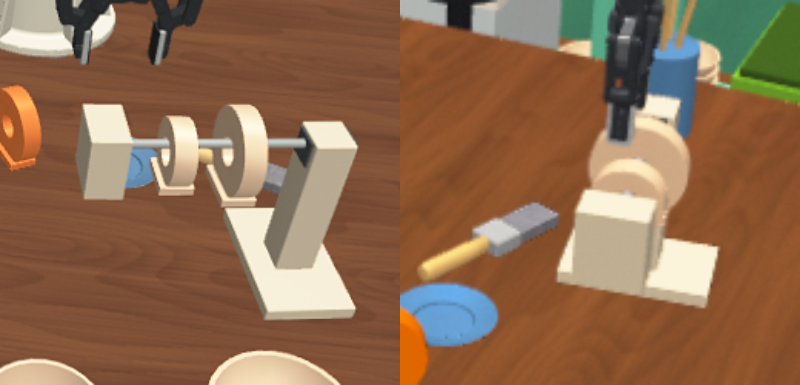

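The picture shows the stopper at (104,150), the small ring at (176,155) and the big ring at (240,150), all hanging level on the rod with the gripper clear. Handing in.

```bash
python3 -c "
from h import *
manip.wait(.5);print(job.finish_job())"
```

```text
the job is handed in; nothing more can be done
None
```

The large ring, small ring and stopper are on the rod in that order, hanging level and released at about 150, 84 and 8 mm in from the tip; I handed the job in at about 33 s, and no verdict came back.

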